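Kit the parts of one power supply

ROBOT

A 6-joint arm with a two-finger parallel gripper is mounted at the origin on the work surface. World frame = base frame: x ahead of the robot, y to its left, z up, the work surface at z = 0. Lengths are in m, angles in rad, forces in N, time in s.
With the tool pointing down it reaches from about 0.325 to 0.85 m from the base axis. Payload 4.4 kg.
Tool frame: the origin (TCP) lies at the very end of the fingers, on their centre line; the grasp point (between the pads) lies 19 mm behind it; z points along the fingers, y is the line along which they close (so a half turn about z gives the same grasp; the last joint's range is limited). The gripper opens to 94 mm and grips with 3 to 60 N. Pads are 16 mm wide; open, the fingers measure 119 mm over their backs; the gripper's body (75 mm by 177 mm) begins 78 mm behind the grasp point.
Start: joints at [-1.373, 0.207, 1.542, -0, 1.393, -0.15], TCP at [0.197, -0.54, 0.174] pointing down, gripper open.
Joint ranges: [-2.73, 2.73], [-0.86, 2.22], [0.23, 2.46], [-1.11, 4.25], [0.08, 2.63], [-2.82, 2.82]. Speed limits (rad/s): [2.79, 2.79, 3.14, 3.14, 3.14, 3.14].

INTERFACE

Orientations are given as a unit quaternion [w, x, y, z].
In Python, from bench import manip, capture, job gives the robot as it stands.
- The arm moves only by the tool jog_arm, never from a script. Its argument "moves" is text: rows parted by semicolons, each of 7 numbers parted by spaces: the shift along the tool's x, y, z scaled (see below), then the turn, a rotation vector about the tool's x, y, z scaled (see below), then the closure, from 0 (fully open) to 1 (shut). In form: dx dy dz rx ry rz fingers; .... A call has 1 to 8 rows; each row is the pose to reach, as a shift and turn from the pose commanded when the call began, along the tool's axes at that moment; what a row does not reach only later rows make up. The controller multiplies each number of a shift by 80 cm and each number of a turn by 2 rad. A row lasts 1/10 s, in which the tool goes at most 50 mm and 8.59 degrees, less where a joint would pass 70% of its speed; a pose out of reach is approached as far as the arm can. A call with a number of a shift or a turn outside -1 to 1 is refused whole. A call with a gripper value outside its range is refused whole. The fingers move at their own pace and stop on an object; "force" is the grip in N (left out, the last holds). Time passes only in rows, so rows that repeat a pose let the fingers close. It gives the time, the measured TCP pose, the force, the opening and the grip force at its end, in the units of the state.
- manip.read_state(): the state, without advancing time (a new reading comes with each control period).
- capture(name): name is "scene" or "top" or "wrist"; returns a dict with "img" (384x512x3 uint8, red, green, blue), "fx", "fy", "cx", "cy" (pixels), "extrinsics" (4x4, takes a point from camera to world coordinates). Camera axes: x right, y up, looking along -z (the intrinsics and any distortion apply to the point x, -y, -z); pixel columns grow to the right and rows downward; lengths in m; the calibration is good to about 2 mm. A picture is of the moment at which its call begins. There is no depth.
- job.close_job(): hands the job in; it is judged then, once.
The state is a dict: "time": time; "joints": joint angles; "joint_velocities": joint speeds; "tau": joint torques, N m; "ee_pos": TCP position; "eef_rot": TCP orientation; "force": force on the tool from outside, world axes, zero at the start; "wrist_torque": the same for the moment, N m; "grip_width": opening from 0.0 (shut) to 1.0 (fully open); "grasp_force": force on a finger pad.
Only numpy, scipy, OpenCV 4.12 (cv2) and the standard library are available. Lean on these libraries where they do the work, as an engineer would, in place of code of your own. Each camera call takes 0.05 s, during which the arm holds its last target. There are 200 camera calls.

TASK

Fill the kit tray for one power supply: put the short heat sink, the transformer, the ring-shaped choke and the slim capacitor each into the recess made for it, set down (not dropped) upright and flat on the recess floor. The longer heat sink and the wider capacitor belong to another model: leave them standing where they are.

Things in the scene. Friction and masses are not known exactly. Their poses are not given: they have to be found in the camera images.
- heatsink: the short heat sink: finned bare aluminium block 60 x 36 mm, 34 mm tall, about 90 g, standing fins up; fins run along its x (60 mm), the outer fins are flat side faces 36 mm apart across its y. Origin: centre of the underside, which stands on the bench at height 0. z up
- transformer: small transformer, 50 x 42 mm, 42 mm tall, about 240 g: steel base plate 50 x 42 x 4 mm, dark upright iron core 50 (x) x 24 (y) mm up to 42 mm, around its middle a paper and copper coil 34 (x) x 42 (y) mm between 9 and 35 mm of height. Grip it across x by the 24 mm wide flat core ends, 50 mm apart. Origin: centre of the underside, which stands on the bench at height 0. z up
- choke: ring-shaped choke: black ring wound with copper wire, outer diameter 50, hole 22, 28 mm tall, about 120 g, lying flat. Origin: centre of the underside, which stands on the bench at height 0. z up
- capacitor: the slim capacitor: upright black can, diameter 35, 50 mm tall, about 70 g, aluminium top with two small terminals (4 mm). Origin: centre of the underside, which stands on the bench at height 0. z up
- long_heatsink: look-alike that stays on the bench: the same finned heat sink but 85 mm long (x), 36 mm wide, 34 mm tall, too long for any recess. Origin: centre of the underside, which stands on the bench at height 0. z up
- wide_capacitor: look-alike that stays on the bench: the same black can but 56 mm in diameter, 50 mm tall, too wide for its recess. Origin: centre of the underside, which stands on the bench at height 0. z up
- insert_heatsink: grey square plastic insert, 100 x 100 x 14 mm, fixed, one of four lying side by side (2 x 2, 104 mm apart, in an order that changes) in a black tray with a 19 mm high rim. In its middle is an oblong recess 76 (x) x 52 (y) mm, 8 mm deep with a black floor, for the short heat sink (its long side along the insert's x). Origin: centre of the underside, which lies 5 mm above the bench; the recess floor is 6 mm and the top face 14 mm above the origin. z up
- insert_transformer: grey square plastic insert, 100 x 100 x 14 mm, fixed, one of four lying side by side (2 x 2, 104 mm apart, in an order that changes) in a black tray with a 19 mm high rim. In its middle is a nearly square recess 66 (x) x 58 (y) mm, 8 mm deep with a black floor, for the transformer (sides parallel to those of the recess). Origin: centre of the underside, which lies 5 mm above the bench; the recess floor is 6 mm and the top face 14 mm above the origin. z up
- insert_choke: grey square plastic insert, 100 x 100 x 14 mm, fixed, one of four lying side by side (2 x 2, 104 mm apart, in an order that changes) in a black tray with a 19 mm high rim. In its middle is a large round recess, diameter 66 mm, 8 mm deep with a black floor, for the choke. Origin: centre of the underside, which lies 5 mm above the bench; the recess floor is 6 mm and the top face 14 mm above the origin. z up
- insert_capacitor: grey square plastic insert, 100 x 100 x 14 mm, fixed, one of four lying side by side (2 x 2, 104 mm apart, in an order that changes) in a black tray with a 19 mm high rim. In its middle is a small round recess, diameter 50 mm, 8 mm deep with a black floor, for the slim capacitor. Origin: centre of the underside, which lies 5 mm above the bench; the recess floor is 6 mm and the top face 14 mm above the origin. z up
There are look-alikes about, which are no part of the job. What is shaped like the transformer but pink or yellow is not meant.

How it is judged:
By the outcome, as a careful person would: the job done as asked, in the order asked, and still so for the second after the job is handed in, with the robot touching nothing.
It also fails if it takes over 109 s, if anything falls off the work surface, if the arm or the gripper's body presses on something with over 40 N, if the wrist force passes 120 N, or if a joint passes its speed limit or range.

## Working session

There is one attempt and no reset: what is moved stays moved. The work goes in short steps, Python scripts to look and compute and a tool call to move; the robot and the scene stay as the last step left them, time stands still between calls to the robot, and variables do not carry over. Pictures are saved under pics/ and viewed, at most 14 in all, crops included, and the job is handed in when it is done.

Besides the shell and the picture viewer there is one more tool, called after "Request:" as name(argument=value, ...), one argument or row to a line, values as JSON. jog_arm: Moves the arm, as the interface text tells. Shifts and turns lie within -1 to 1; 1 stands for 80 cm of shift or 2 rad of turn. Its arguments: {"type":"object","properties":{"moves":{"type":"string"},"force":{"type":"number"}},"required":["moves"]}

```bash
mkdir -p pics; cat > h.py <<'E'
import numpy as np, cv2
from bench import manip, capture, job
def snap(name, fn):
    c=capture(name); cv2.imwrite(f'pics/{fn}.png',c['img'][:,:,::-1]); 
    np.savez(f'pics/{fn}.npz',**{k:np.array(v) for k,v in c.items()}); return c
def w(fn,u,v,z):
    c=np.load(f'pics/{fn}.npz'); E=c['extrinsics']
    d=E[:3,:3]@np.array([(u-c['cx'])/c['fx'],-(v-c['cy'])/c['fy'],-1]); o=E[:3,3]
    return (o+d*(z-o[2])/d[2]).round(4)
def R(q):
    w,x,y,z=q
    from scipy.spatial.transform import Rotation as S
    return S.from_quat([x,y,z,w]).as_matrix()
E
python3 - <<'E'
from h import *
for n in('top','scene'):
    c=snap(n,n+'0'); print(c.keys(),c['fx'],c['extrinsics'].round(3).tolist())
s=manip.read_state(); print(s); print(R(s['eef_rot']).round(3))
for n in('top','scene'):
    i=cv2.imread(f'pics/{n}0.png'); cv2.imwrite(f'pics/{n}0b.png',cv2.resize(i,(800,600),interpolation=cv2.INTER_CUBIC))
E
```

```text
dict_keys(['img', 'fx', 'fy', 'cx', 'cy', 'extrinsics']) 346.743587993487 [[-0.002, 0.991, -0.136, 0.386], [-1.0, -0.002, 0.003, -0.076], [0.003, 0.136, 0.991, 0.945], [0.0, 0.0, 0.0, 1.0]]
dict_keys(['img', 'fx', 'fy', 'cx', 'cy', 'extrinsics']) 465.0420286097696 [[0.397, -0.554, 0.732, 1.408], [0.918, 0.26, -0.301, -0.44], [-0.023, 0.791, 0.612, 0.816], [0.0, 0.0, 0.0, 1.0]]
{'time': 0.1, 'joints': array([-1.37251929e+00,  2.07367833e-01,  1.54274877e+00,  2.26079607e-06,
        1.39349440e+00, -1.50467772e-01]), 'joint_velocities': array([-0.00197891, -0.00189309, -0.00270745, -0.00029785, -0.00072876,
       -0.00143448]), 'tau': array([ 4.39533878e-04, -3.71861315e+01, -2.82291716e+01,  7.01130135e-02,
        3.10779596e-02, -5.74219507e-05]), 'ee_pos': array([ 0.19634333, -0.53962538,  0.17251777]), 'eef_rot': array([-1.00891313e-03,  9.84835148e-01,  1.73489806e-01, -2.30094979e-05]), 'force': array([-0.27403299, -0.50815402,  0.10936678]), 'wrist_torque': array([0.01555377, 0.03853521, 0.01078089]), 'grasp_force': 0.0, 'grip_width': 1.0000272387946014}
[[ 0.94   0.342 -0.   ]
 [ 0.342 -0.94   0.002]
 [ 0.    -0.002 -1.   ]]
```

View pics/top0b.png

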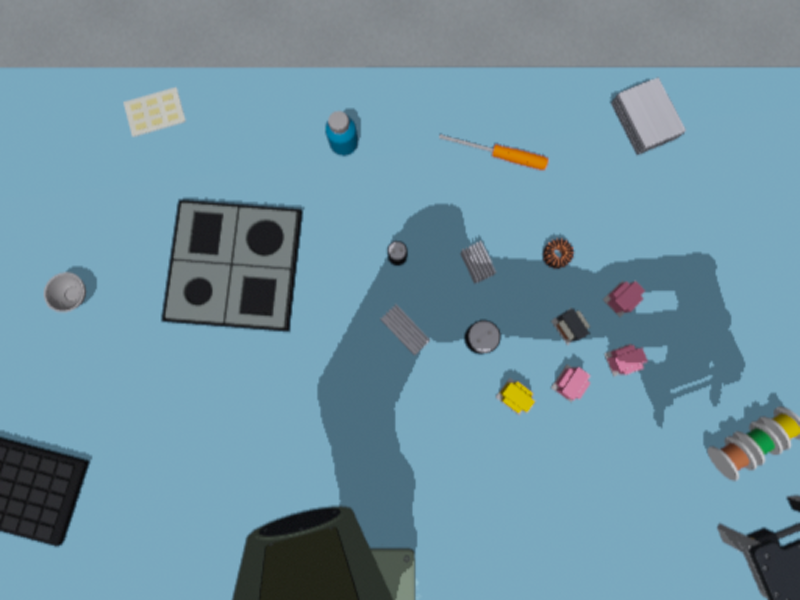

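View pics/scene0b.png

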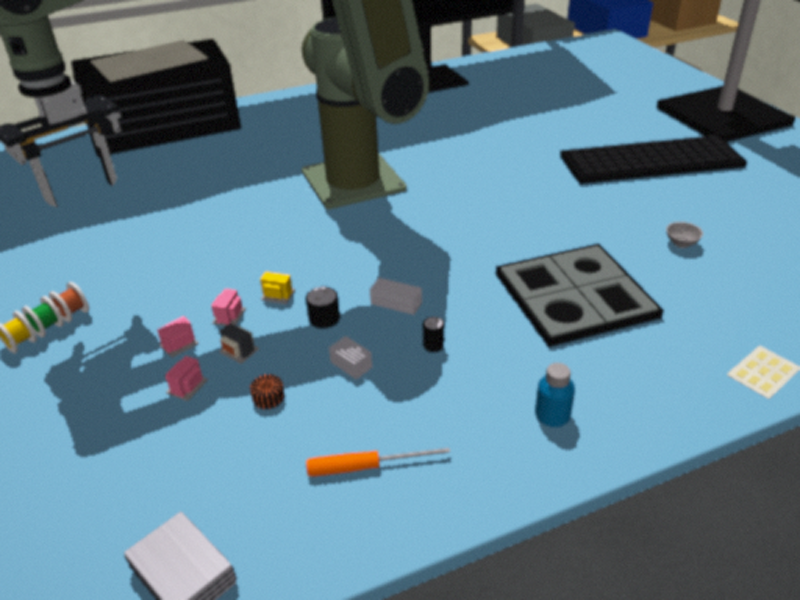

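The top view shows the tray at about (232,265), with heat sink and choke recesses in the far row and capacitor and transformer recesses in the near row. The slim capacitor is at (397,252), short heat sink (478,261), choke (558,252), dark transformer (572,325), long heat sink (405,330) and wide can (483,336), all in 800-px coordinates.

```bash
python3 - <<'E'
import cv2
i=cv2.imread('pics/top0.png')
cv2.imwrite('pics/c1.png',cv2.resize(i[140:260,240:400],(800,600),interpolation=cv2.INTER_CUBIC))
cv2.imwrite('pics/c2.png',cv2.resize(i[120:220,90:210],(720,600),interpolation=cv2.INTER_CUBIC))
E
```

```text
(no output)
```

View pics/c1.png

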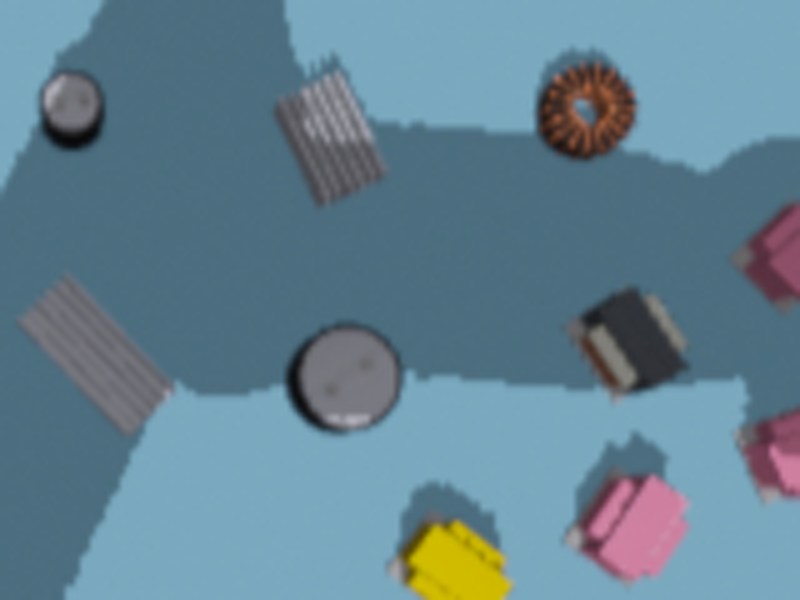

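View pics/c2.png

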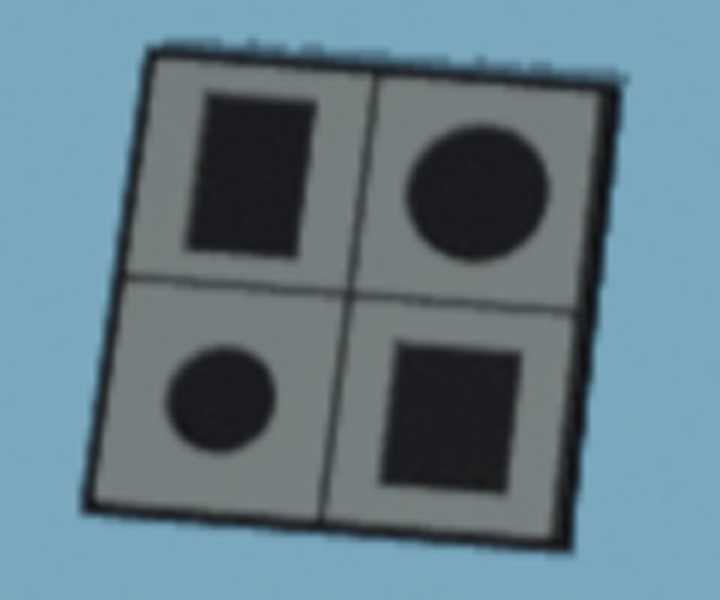

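Crop 1 (5x): slim can top (72,102), heat sink top corners (277,108),(340,70),(385,175),(320,205), choke (586,111), transformer core top corners (582,318),(632,288),(687,368),(635,392). Crop 2 (6x): recess rims with heat sink (251,175), choke (478,193), capacitor (220,400) and transformer (451,418).

```bash
python3 - <<'E'
from h import *
c1=lambda u,v,z: w('top0',240+(u+.5)/5-.5,140+(v+.5)/5-.5,z)
c2=lambda u,v,z: w('top0',90+(u+.5)/6-.5,120+(v+.5)/6-.5,z)
print('cap',c1(72,102,.05)); print('choke',c1(586,111,.028),c1(586,111,.02))
H=[c1(*p,.034) for p in[(277,108),(340,70),(385,175),(320,205)]]; print('hs',np.mean(H,0),*[b-a for a,b in zip(H,H[1:]+H[:1])])
T=[c1(*p,.042) for p in[(582,318),(632,288),(687,368),(635,392)]]; print('tr',np.mean(T,0),*[b-a for a,b in zip(T,T[1:]+T[:1])])
print('long',c1(97,353,.034),'wide',c1(347,375,.05),'pink',c1(640,525,.042),'yel',c1(455,565,.042), 'pk', c1(790,255,.04),c1(790,450,.04))
for n,p in dict(hs=(251,175),ch=(478,193),cp=(220,400),tr=(451,418)).items(): print(n,c2(*p,.019))
a,b=c2(376,75,.019),c2(321,521,.019); print('line',a,b,np.arctan2(*(a-b)[1::-1]))
a,b=c2(127,276,.019),c2(577,313,.019); print(a,b,b-a)
E
```

```text
cap [ 0.5855 -0.0673  0.05  ]
choke [ 0.5851 -0.3447  0.028 ] [ 0.5868 -0.3471  0.02  ]
hs [ 0.568525 -0.205425  0.034   ] [ 0.0209 -0.0342  0.    ] [-0.0574 -0.0229  0.    ] [-0.0162  0.0351  0.    ] [0.0527 0.022  0.    ]
tr [ 0.459225 -0.3607    0.042   ] [ 0.0158 -0.0269  0.    ] [-0.042  -0.0269  0.    ] [-0.0125  0.0277  0.    ] [0.0387 0.0261 0.    ]
long [ 0.4542 -0.0802  0.034 ] wide [ 0.4415 -0.2092  0.05  ] pink [ 0.3645 -0.3596  0.042 ] yel [ 0.3444 -0.2637  0.042 ] pk [ 0.5049 -0.4457  0.04  ] [ 0.4027 -0.44    0.04  ]
hs [0.6243 0.2684 0.019 ]
ch [0.6157 0.1647 0.019 ]
cp [0.5206 0.2774 0.019 ]
tr [0.5123 0.1734 0.019 ]
line [0.6713 0.2134 0.019 ] [0.466  0.2297 0.019 ] -0.07922980379363462
[0.5774 0.3223 0.019 ] [0.5601 0.1182 0.019 ] [-0.0173 -0.2041  0.    ]
```

```bash
cat >> h.py <<'E'
def plan(x,y,z,a):
    "row numbers from the present pose to TCP x,y,z, tool-x yaw a"
    from scipy.spatial.transform import Rotation as S
    s=manip.read_state(); M=R(s['eef_rot'])
    G=np.array([[np.cos(a),np.sin(a),0],[np.sin(a),-np.cos(a),0],[0,0,-1]])
    d=M.T@(np.array([x,y,z])-s['ee_pos'])/.8; r=S.from_matrix(M.T@G).as_rotvec()/2
    print(d.round(4),r.round(4),'rows',max(np.linalg.norm(d)*16,np.linalg.norm(r)*2/.15).round(1),'at',s['ee_pos'].round(4),'yaw',np.arctan2(M[1,0],M[0,0]).round(3),'t',s['time'])
E
python3 - <<'E'
from h import *
plan(.5685,-.2054,.15,.41)
E
```

```text
[ 0.5799 -0.2336  0.0288] [-0.001  -0.0002 -0.0306] rows 10.0 at [ 0.1963 -0.5396  0.1725] yaw 0.349 t 0.1
```

Request:
jog_arm(
  moves="0.3 -0.12 0 0 0 0 0.2;0.3 -0.12 0 0 0 0 0.2;0.3 -0.12 0 0 0 0 0.2;0.3 -0.12 0 0 0 0 0.2;0.3 -0.12 0 0 0 0 0.2;0.3 -0.12 0 0 0 0 0.2;0.3 -0.12 0 0 0 0 0.2;0.3 -0.12 0 0 0 0 0.2",
  force=25,
)

```text
time: 0.9
ee_pos: [0.3885, -0.3686, 0.1732]
eef_rot: [-0.0, 0.985, 0.173, -0.001]
force: [-0.6, -0.4, 0.7]
grip_width: 0.8
grasp_force: 0.0
```

Request:
jog_arm(
  moves="0.28 -0.114 0.028 0 0 -0.03 0.2;0.28 -0.114 0.028 0 0 -0.03 0.2;0.28 -0.114 0.028 0 0 -0.03 0.2;0.28 -0.114 0.028 0 0 -0.03 0.2;0.28 -0.114 0.028 0 0 -0.03 0.2;0.28 -0.114 0.028 0 0 -0.03 0.2;0.28 -0.114 0.028 0 0 -0.03 0.2;0.28 -0.114 0.028 0 0 -0.03 0.2",
)

```text
time: 1.7
ee_pos: [0.5674, -0.208, 0.151]
eef_rot: [0.0, 0.979, 0.202, -0.0]
force: [-0.8, -0.7, -0.8]
grip_width: 0.797
grasp_force: 0.0
```

```bash
python3 - <<'E'
from h import *
c=snap('wrist','w1'); plan(.5685,-.2054,.013,.41); print(c['extrinsics'].round(3),c['fx'])
E
```

```text
[ 0.0027 -0.0025  0.1727] [ 0.0001  0.0003 -0.0021] rows 2.8 at [ 0.5674 -0.208   0.1512] yaw 0.406 t 1.75
[[ 0.394  0.886  0.245  0.638]
 [-0.919  0.38   0.106 -0.177]
 [ 0.    -0.267  0.964  0.363]
 [ 0.     0.     0.     1.   ]] 299.91496211498276
```

View pics/w1.png

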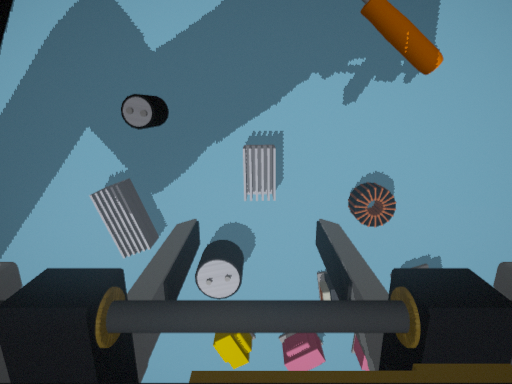

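The wrist view shows the short heat sink at (260,172), top spanning (244,144)–(276,200), squarely aligned; slim can top (145,111), choke (373,205).

```bash
python3 - <<'E'
from h import *
for p in[(245,145),(275,145),(245,199),(275,199),(260,172)]: print(w('w1',*p,.034))
print('ch',w('w1',373,205,.028),'cap',w('w1',145,111,.05))
E
```

```text
[ 0.5964 -0.181   0.034 ]
[ 0.6093 -0.2111  0.034 ]
[ 0.5394 -0.2047  0.034 ]
[ 0.5529 -0.2363  0.034 ]
[ 0.5752 -0.208   0.034 ]
ch [ 0.59   -0.3464  0.028 ] cap [ 0.5902 -0.0749  0.05  ]
```

Request:
jog_arm(
  moves="0.007 0.001 0.12 0 0 0 0.2;0.007 0.001 0.12 0 0 0 0.2;0.007 0.001 0.171 0 0 0 0.2;0.007 0.001 0.171 0 0 0 0.2;0.007 0.001 0.171 0 0 0 0.2;0.007 0.001 0.171 0 0 0 0.2",
)

```text
time: 2.35
ee_pos: [0.5761, -0.2064, 0.0176]
eef_rot: [0.002, 0.979, 0.202, 0.002]
force: [-0.6, 0.2, 0.9]
grip_width: 0.799
grasp_force: 0.0
```

Request:
jog_arm(
  moves="0 0 0 0 0 0 1;0 0 0 0 0 0 1;0 0 0 0 0 0 1;0 0 0 0 0 0 1;0 0 0 0 0 0 1;0 0 0 0 0 0 1;0 0 0 0 0 0 1;0 0 0 0 0 0 1",
  force=25,
)

```text
time: 3.15
ee_pos: [0.574, -0.2043, 0.0142]
eef_rot: [-0.0, 0.979, 0.203, -0.0]
force: [-0.8, -0.0, -0.3]
grip_width: 0.159
grasp_force: 0.0
```

The fingers closed below 36 mm, so they missed; look.

```bash
python3 - <<'E'
from h import *
c=snap('wrist','w2'); t=snap('top','t2'); print(manip.read_state()['grip_width'])
i=cv2.imread('pics/t2.png')[120:270,230:430]; cv2.imwrite('pics/m2.png',np.hstack([cv2.resize(cv2.imread('pics/w2.png'),(400,300)),cv2.resize(i,(400,300))]))
E
```

```text
0.06984350207009464
```

View pics/m2.png

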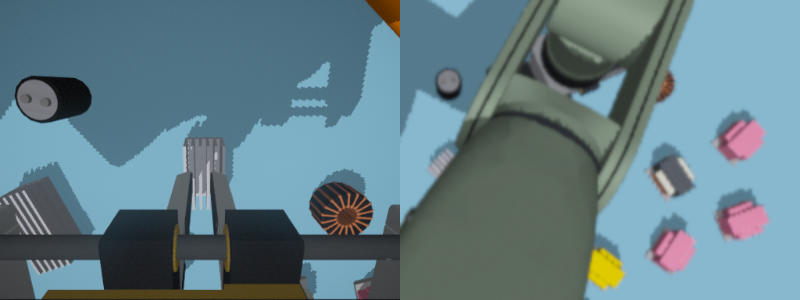

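```bash
python3 - <<'E'
from h import *
c=np.load('pics/w2.npz'); E=c['extrinsics']
def pr(P):
    q=E[:3,:3].T@(np.array(P)-E[:3,3]); return (c['cx']+c['fx']*q[0]/-q[2], c['cy']-c['fy']*q[1]/-q[2])
s=manip.read_state(); p=s['ee_pos']; y=R(s['eef_rot'])[:,1]
print(p,pr(p),pr(p+.02*y),pr(p-.02*y),pr([p[0],p[1],.034]))
i=cv2.imread('pics/w2.png'); cv2.imwrite('pics/w2c.png',cv2.resize(i[150:350,150:390],(720,600),interpolation=cv2.INTER_CUBIC))
E
```

```text
[ 0.57399291 -0.20435404  0.01423979] (np.float64(257.3608234611079), np.float64(213.90145308425372)) (np.float64(284.00680216315374), np.float64(213.8739306656941)) (np.float64(230.71477133671502), np.float64(213.92897557865072)) (np.float64(257.3673961434858), np.float64(223.75590197324397))
```

View pics/w2c.png

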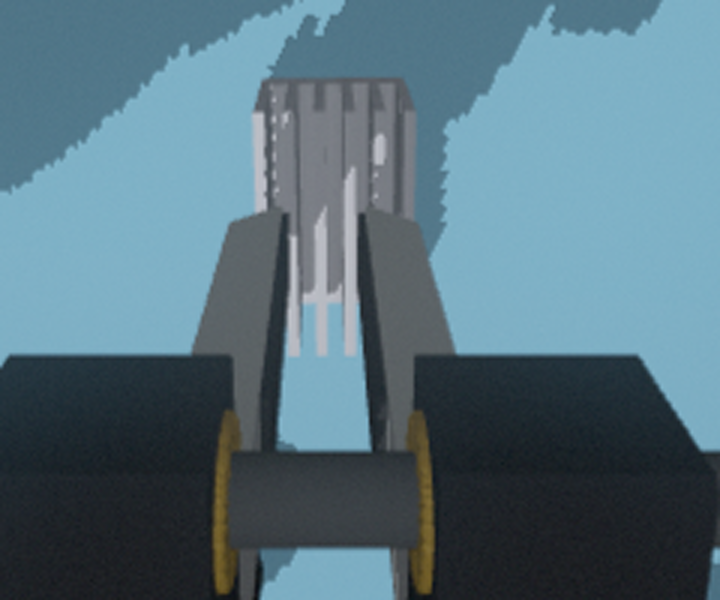

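The fingers appear to hover over the heat sink: their tips look about 30 mm nearer the camera than the reported TCP. I'll reopen and check against the independent scene camera.

Request:
jog_arm(
  moves="0 0 0 0 0 0 0.3;0 0 0 0 0 0 0.3;0 0 0 0 0 0 0.3;0 0 0 0 0 0 0.3;0 0 0 0 0 0 0.3;0 0 0 0 0 0 0.3;0 0 0 0 0 0 0.3;0 0 0 0 0 0 0.3",
)

```text
time: 4.05
ee_pos: [0.574, -0.2044, 0.0144]
eef_rot: [0.0, 0.979, 0.203, 0.0]
force: [0.1, 0.6, -0.5]
grip_width: 0.69
grasp_force: 0.0
```

```bash
python3 - <<'E'
from h import *
snap('scene','s3'); s=manip.read_state(); print(s['ee_pos'],s['grip_width'],s['force'])
c=np.load('pics/s3.npz'); E=c['extrinsics']
def pr(P):
    q=E[:3,:3].T@(np.array(P)-E[:3,3]); return (c['cx']+c['fx']*q[0]/-q[2], c['cy']-c['fy']*q[1]/-q[2])
p=s['ee_pos']; y=R(s['eef_rot'])[:,1]
u,v=map(int,pr(p)); x0,y0=u-60,v-60
for d in(0,.03):
  for k in(-.033,0,.033): print([round(float(a),1) for a in (np.array(pr(p+k*y+[0,0,d]))-[x0,y0])*5])
i=cv2.imread('pics/s3.png')[y0:y0+100,x0:x0+120]; cv2.imwrite('pics/s3c.png',cv2.resize(i,(600,500),interpolation=cv2.INTER_CUBIC))
E
```

```text
[ 0.57404475 -0.20438573  0.01434477] 0.6979197991956292 [-0.16835431 -0.24691756  0.63816192]
[348.9, 271.3]
[301.8, 304.3]
[253.1, 338.3]
[345.3, 227.1]
[297.3, 259.9]
[247.8, 293.8]
```

View pics/s3c.png

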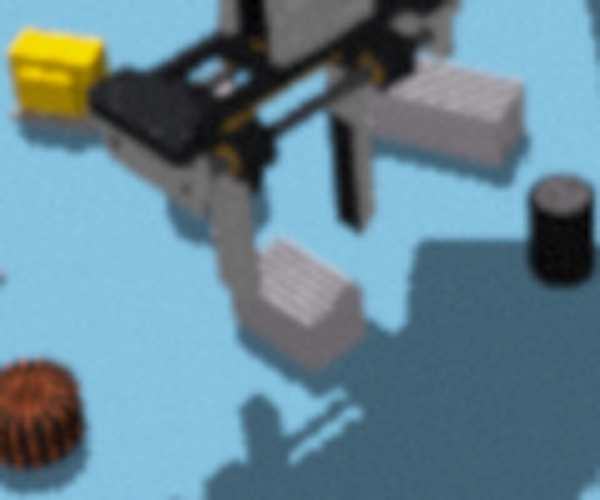

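The scene view puts the free fingertip at about (355,230), where the projection for 30 mm above the reported TCP falls (345,227); so the tips really are higher than reported. I'll go down gently, watching the force.

Request:
jog_arm(
  moves="0 0 0.005 0 0 0 0.3;0 0 0.01 0 0 0 0.3;0 0 0.0125 0 0 0 0.3;0 0 0.0125 0 0 0 0.3",
)

```text
time: 4.5
ee_pos: [0.5735, -0.2041, 0.0036]
eef_rot: [-0.0, 0.979, 0.203, -0.001]
force: [-0.8, -0.0, -0.4]
grip_width: 0.702
grasp_force: 0.0
```

```bash
python3 - <<'E'
from h import *
s=manip.read_state(); print(s['ee_pos'],s['grip_width'],s['force'],s['joints'])
E
```

```text
[ 0.57345231 -0.20408364  0.00357278] 0.7018298973401429 [-0.78213619 -0.03940639 -0.41667868] [-4.84000088e-01  4.60985814e-01  1.58662717e+00 -5.66419477e-06
  1.09541025e+00  6.78013475e-01]
```

Request:
jog_arm(
  moves="0 0 0.004 0 0 0 0.3;0 0 0.006 0 0 0 0.3;0 0 0.009 0 0 0 0.3;0 0 0.009 0 0 0 0.3",
)

```text
time: 4.9
ee_pos: [0.5737, -0.2042, -0.0033]
eef_rot: [-0.0, 0.979, 0.203, -0.0]
force: [-0.4, 1.0, -0.3]
grip_width: 0.701
grasp_force: 0.0
```

Request:
jog_arm(
  moves="0 0 0.006 0 0 0 0.3;0 0 0.012 0 0 0 0.3;0 0 0.015 0 0 0 0.3;0 0 0.015 0 0 0 0.3",
)

```text
time: 5.3
ee_pos: [0.5734, -0.2041, -0.0157]
eef_rot: [-0.0, 0.979, 0.203, -0.001]
force: [-0.7, 0.9, 0.2]
grip_width: 0.7
grasp_force: 0.0
```

```bash
python3 - <<'E'
from h import *
snap('scene','s4'); s=manip.read_state(); print(s['ee_pos'],s['grip_width'],s['force'])
snap('wrist','w4')
i=cv2.imread('pics/s4.png'); c=np.load('pics/s3.npz'); E=c['extrinsics']
q=E[:3,:3].T@(np.array([.574,-.204,.0143])-E[:3,3]); u=int(c['cx']+c['fx']*q[0]/-q[2]);v=int(c['cy']-c['fy']*q[1]/-q[2])
a=cv2.resize(i[v-60:v+40,u-60:u+60],(480,400),interpolation=cv2.INTER_CUBIC)
b=cv2.resize(cv2.imread('pics/w4.png')[150:350,150:310],(320,400),interpolation=cv2.INTER_CUBIC)
cv2.imwrite('pics/m4.png',np.hstack([a,b]))
E
```

```text
[ 0.57372953 -0.20422546 -0.01528278] 0.701497152707061 [-0.12058612 -0.10767386 -0.07103475]
```

View pics/m4.png

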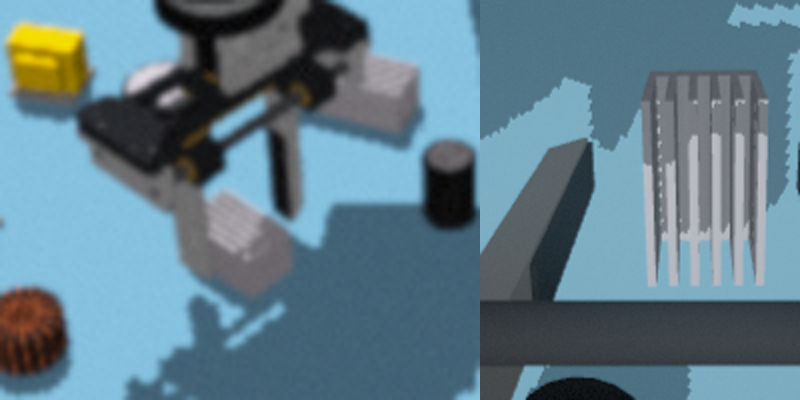

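Fingers straddle the heat sink with air below the tips. Touch the bench gently to calibrate the tip height.

Request:
jog_arm(
  moves="0 0 0.003 0 0 0 0.3;0 0 0.006 0 0 0 0.3;0 0 0.006 0 0 0 0.3",
)

```text
time: 5.7
ee_pos: [0.5737, -0.2042, -0.0201]
eef_rot: [-0.0, 0.979, 0.203, -0.0]
force: [-0.1, 0.3, -0.7]
grip_width: 0.7
grasp_force: 0.0
```

Request:
jog_arm(
  moves="0 0 0.0025 0 0 0 0.3;0 0 0.0025 0 0 0 0.3;0 0 0.0025 0 0 0 0.3",
)

```text
time: 6.0
ee_pos: [0.574, -0.2044, -0.0217]
eef_rot: [-0.0, 0.979, 0.203, -0.0]
force: [-0.2, -0.1, -0.1]
grip_width: 0.699
grasp_force: 0.0
```

Request:
jog_arm(
  moves="0 0 0.0025 0 0 0 0.3;0 0 0.0025 0 0 0 0.3;0 0 0.0025 0 0 0 0.3",
)

```text
time: 6.3
ee_pos: [0.574, -0.2043, -0.0237]
eef_rot: [-0.0, 0.979, 0.203, -0.0]
force: [0.5, 0.5, 0.4]
grip_width: 0.701
grasp_force: 0.0
```

Request:
jog_arm(
  moves="0 0 0.0025 0 0 0 0.3;0 0 0.0025 0 0 0 0.3;0 0 0.0025 0 0 0 0.3",
)

```text
time: 6.6
ee_pos: [0.5739, -0.2043, -0.0258]
eef_rot: [-0.0, 0.979, 0.203, -0.0]
force: [0.3, -0.1, -0.3]
grip_width: 0.699
grasp_force: 0.0
```

Request:
jog_arm(
  moves="0 0 0.0025 0 0 0 0.3;0 0 0.0025 0 0 0 0.3;0 0 0.0025 0 0 0 0.3",
)

```text
time: 6.9
ee_pos: [0.5739, -0.2043, -0.0278]
eef_rot: [-0.0, 0.979, 0.203, -0.0]
force: [0.7, 0.4, 0.3]
grip_width: 0.7
grasp_force: 0.0
```

Request:
jog_arm(
  moves="0 0 0.0025 0 0 0 0.3;0 0 0.0025 0 0 0 0.3;0 0 0.0025 0 0 0 0.3",
)

```text
time: 7.2
ee_pos: [0.5739, -0.2043, -0.0298]
eef_rot: [-0.0, 0.979, 0.203, -0.0]
force: [-0.4, 0.0, -0.2]
grip_width: 0.7
grasp_force: 0.0
```

Request:
jog_arm(
  moves="0 0 0.0025 0 0 0 0.3;0 0 0.0025 0 0 0 0.3;0 0 0.0025 0 0 0 0.3",
)

```text
time: 7.5
ee_pos: [0.5743, -0.2045, -0.0315]
eef_rot: [0.0, 0.979, 0.203, 0.0]
force: [0.6, -0.8, 0.4]
grip_width: 0.698
grasp_force: 0.3
```

Request:
jog_arm(
  moves="0 0 0.002 0 0 0 0.3;0 0 0.002 0 0 0 0.3;0 0 0.002 0 0 0 0.3",
)

```text
time: 7.8
ee_pos: [0.5743, -0.2045, -0.0316]
eef_rot: [0.0, 0.979, 0.203, 0.0]
force: [-2.1, 0.4, 9.1]
grip_width: 0.7
grasp_force: 4.4
```

Request:
jog_arm(
  moves="0 0 0.002 0 0 0 0.3;0 0 0.002 0 0 0 0.3;0 0 0.002 0 0 0 0.3",
)

```text
time: 8.1
ee_pos: [0.5743, -0.2045, -0.0317]
eef_rot: [0.0, 0.979, 0.203, -0.0]
force: [-5.5, 3.3, 17.6]
grip_width: 0.7
grasp_force: 8.4
```

Bench contact at reported z = -0.0315, so tip height = reported z + 31.5 mm. Raise to a tip height of 12.5 mm and grip.

Request:
jog_arm(
  moves="0 0 -0.0195 0 0 0 0.3;0 0 -0.0195 0 0 0 0.3;0 0 -0.0195 0 0 0 1;0 0 -0.0195 0 0 0 1;0 0 -0.0195 0 0 0 1;0 0 -0.0195 0 0 0 1;0 0 -0.0195 0 0 0 1;0 0 -0.0195 0 0 0 1",
  force=25,
)

```text
time: 8.9
ee_pos: [0.5737, -0.2042, -0.0197]
eef_rot: [-0.0, 0.979, 0.203, -0.0]
force: [-0.1, -0.5, -1.0]
grip_width: 0.38
grasp_force: 25.0
```

Request:
jog_arm(
  moves="0 0 0 0 0 0 1;0 0 0 0 0 0 1;0 0 0 0 0 0 1",
)

```text
time: 9.2
ee_pos: [0.574, -0.2044, -0.0193]
eef_rot: [-0.0, 0.979, 0.203, -0.0]
force: [-0.3, -0.4, -0.1]
grip_width: 0.38
grasp_force: 25.0
```

Request:
jog_arm(
  moves="0 0 -0.03 0 0 0 1;0 0 -0.12 0 0 0 1;0 0 -0.12 0 0 0 1;0 0 -0.12 0 0 0 1",
)

```text
time: 9.6
ee_pos: [0.5778, -0.2063, 0.0819]
eef_rot: [0.003, 0.979, 0.203, 0.004]
force: [1.2, -0.3, -0.4]
grip_width: 0.381
grasp_force: 25.0
```

```bash
python3 - <<'E'
from h import *
plan(.624,.268,.08,-.08);print(manip.read_state()['grip_width'])
E
```

```text
[ 0.2887 -0.5211  0.    ] [ 0.0031 -0.0041  0.2444] rows 9.5 at [ 0.5778 -0.2063  0.0819] yaw 0.409 t 9.6
0.3809206993982951
```

Request:
jog_arm(
  moves="0.145 -0.26 0 0 0 0.12 1;0.145 -0.26 0 0 0 0.12 1;0.145 -0.26 0 0 0 0.12 1;0.145 -0.26 0 0 0 0.12 1;0.145 -0.26 0 0 0 0.12 1;0.145 -0.26 0 0 0 0.12 1;0.145 -0.26 0 0 0 0.12 1",
)

```text
time: 10.3
ee_pos: [0.5962, 0.0334, 0.0747]
eef_rot: [0.0, 0.996, 0.086, -0.002]
force: [-0.5, -1.1, -0.6]
grip_width: 0.381
grasp_force: 25.0
```

```bash
python3 - <<'E'
from h import *
plan(.624,.268,.08,-.08)
E
```

```text
[ 0.0841 -0.283  -0.0069] [1.000e-04 1.800e-03 1.256e-01] rows 4.7 at [0.5962 0.0334 0.0747] yaw 0.171 t 10.3
```

Request:
jog_arm(
  moves="0.084 -0.283 -0.007 0 0 0.125 1;0.084 -0.283 -0.007 0 0 0.125 1;0.084 -0.283 -0.007 0 0 0.125 1;0.084 -0.283 -0.007 0 0 0.125 1;0.084 -0.283 -0.007 0 0 0.125 1;0.084 -0.283 -0.007 0 0 0.125 1;0.084 -0.283 -0.007 0 0 0.125 1;0.084 -0.283 -0.007 0 0 0.125 1",
)

```text
time: 11.1
ee_pos: [0.6258, 0.2645, 0.0813]
eef_rot: [0.001, 0.999, -0.042, -0.001]
force: [0.2, -0.0, -0.8]
grip_width: 0.378
grasp_force: 25.0
```

```bash
python3 - <<'E'
from h import *
snap('wrist','w5'); plan(.624,.268,.08,-.08)
i=cv2.imread('pics/w5.png'); cv2.imwrite('pics/w5b.png',cv2.resize(i,(800,600),interpolation=cv2.INTER_CUBIC))
E
```

```text
[-0.0028 -0.0043  0.002 ] [ 0.0006  0.0007 -0.002 ] rows 0.1 at [0.626  0.2644 0.0816] yaw -0.084 t 11.15
```

View pics/w5b.png

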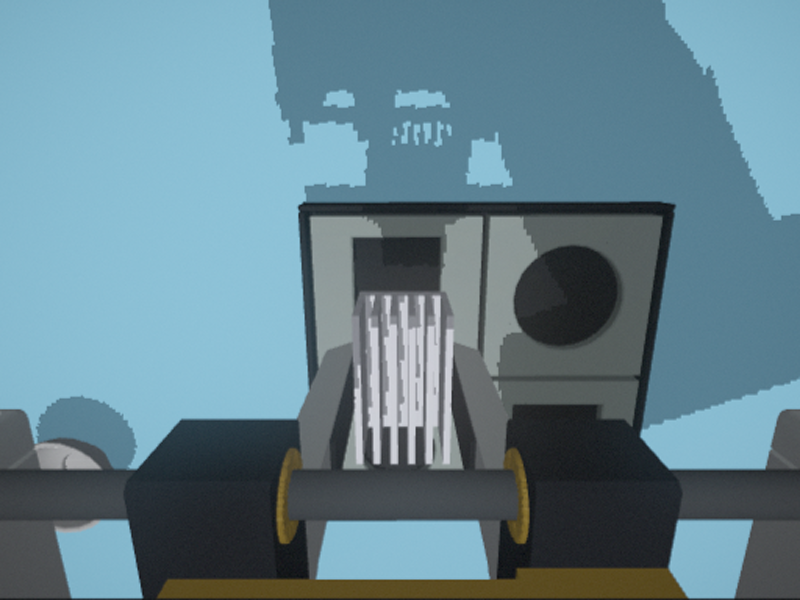

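The wrist view over the tray shows the far rim level (yaw good), heat sink recess far edge (354..440,238), choke recess centre (566,296), and the held heat sink's top from about y=315 to 463.

```bash
python3 - <<'E'
from h import *
k=.64
W=lambda u,v,z:w('w5',(u+.5)*k-.5,(v+.5)*k-.5,z)
print('choke',W(566,296,.019),'seam',W(487,377,.019)); a,b=W(354,238,.019),W(440,238,.019); print('hs far',a,b,(a+b)/2-.038*np.array([.9968,-.08,0]))
a,b=W(304,208,.024),W(672,208,.024);print(np.arctan2((b-a)[0],-(b-a)[1]))
z=.135;print('held',W(357,318,z),W(452,318,z),W(359,463,z),W(446,463,z), 'ee',manip.read_state()['ee_pos'])
E
```

```text
choke [0.6196 0.1649 0.019 ] seam [0.57   0.2147 0.019 ]
hs far [0.6656 0.2892 0.019 ] [0.6613 0.2389 0.019 ] [0.6255716 0.26709   0.019    ]
-0.08445471624691675
held [0.6531 0.2781 0.135 ] [0.6502 0.2445 0.135 ] [0.594  0.2839 0.135 ] [0.5912 0.2502 0.135 ] ee [0.62596834 0.26441798 0.08158353]
```

```bash
python3 - <<'E'
from h import *
plan(.6285,.2668,-.0055,-.083)
E
```

```text
[ 0.0031 -0.0034  0.1088] [ 0.0006  0.0007 -0.0005] rows 1.7 at [0.626  0.2644 0.0816] yaw -0.084 t 11.15
```

Request:
jog_arm(
  moves="0.003 -0.003 0 0 0 0 1;0.003 -0.003 0.05 0 0 0 1;0.003 -0.003 0.08 0 0 0 1;0.003 -0.003 0.095 0 0 0 1;0.003 -0.003 0.108 0 0 0 1;0.003 -0.003 0.108 0 0 0 1;0.003 -0.003 0.108 0 0 0 1",
)

```text
time: 11.85
ee_pos: [0.6297, 0.2694, -0.0029]
eef_rot: [-0.0, 0.999, -0.041, 0.001]
force: [0.5, 0.4, -1.1]
grip_width: 0.382
grasp_force: 25.0
```

Request:
jog_arm(
  moves="0 0 0.001 0 0 0 1;0 0 0.002 0 0 0 1;0 0 0.002 0 0 0 1",
)

```text
time: 12.15
ee_pos: [0.6291, 0.2695, -0.0049]
eef_rot: [-0.0, 0.999, -0.041, 0.001]
force: [-0.1, -0.5, 0.2]
grip_width: 0.38
grasp_force: 25.0
```

Request:
jog_arm(
  moves="0 0 0.001 0 0 0 1;0 0 0.001 0 0 0 1;0 0 0.001 0 0 0 1",
)

```text
time: 12.45
ee_pos: [0.6285, 0.2693, -0.0065]
eef_rot: [0.0, 0.999, -0.041, -0.0]
force: [-1.4, 0.6, -1.0]
grip_width: 0.38
grasp_force: 25.0
```

Request:
jog_arm(
  moves="0 0.002 0.001 0 0 0 1;0 0.002 0.002 0 0 0 1;0 0.002 0.002 0 0 0 1;0 0.002 0.002 0 0 0 1",
)

```text
time: 12.85
ee_pos: [0.6284, 0.2676, -0.0082]
eef_rot: [0.0, 0.999, -0.041, -0.0]
force: [-0.1, 0.1, -0.9]
grip_width: 0.382
grasp_force: 25.0
```

Request:
jog_arm(
  moves="0 0 0.001 0 0 0 1;0 0 0.001 0 0 0 1;0 0 0.001 0 0 0 1",
)

```text
time: 13.15
ee_pos: [0.6284, 0.2677, -0.0089]
eef_rot: [0.0, 0.999, -0.041, -0.0]
force: [-0.1, -0.7, -1.0]
grip_width: 0.379
grasp_force: 25.0
```

Request:
jog_arm(
  moves="0 0 0.001 0 0 0 1;0 0 0.001 0 0 0 1;0 0 0.001 0 0 0 1",
)

```text
time: 13.45
ee_pos: [0.6285, 0.2677, -0.0089]
eef_rot: [0.0, 0.999, -0.041, 0.0]
force: [-2.6, -1.5, 4.8]
grip_width: 0.38
grasp_force: 25.0
```

Request:
jog_arm(
  moves="0 0 0.001 0 0 0 1;0 0 0.001 0 0 0 1;0 0 0.001 0 0 0 1",
)

```text
time: 13.75
ee_pos: [0.6285, 0.2677, -0.009]
eef_rot: [0.0, 0.999, -0.041, 0.0]
force: [-3.7, -2.2, 8.2]
grip_width: 0.381
grasp_force: 25.0
```

Seated on the floor. Release and rise.

Request:
jog_arm(
  moves="0 0 -0.002 0 0 0 0.4;0 0 -0.002 0 0 0 0.4;0 0 -0.002 0 0 0 0.4;0 0 -0.03 0 0 0 0.4;0 0 -0.08 0 0 0 0.4;0 0 -0.13 0 0 0 0.3;0 0 -0.13 0 0 0 0.3",
)

```text
time: 14.45
ee_pos: [0.634, 0.2693, 0.1014]
eef_rot: [-0.002, 0.999, -0.041, 0.007]
force: [1.0, 0.5, 1.5]
grip_width: 0.697
grasp_force: 0.0
```

```bash
python3 - <<'E'
from h import *
plan(.5,-.1,.10,1.1)
E
```

```text
[-0.1296  0.4737 -0.0024] [ 0.0017 -0.0073 -0.5906] rows 7.9 at [0.634  0.2693 0.1014] yaw -0.081 t 14.45
```

Request:
jog_arm(
  moves="-0.13 0.474 0 0 0 -0.59 0.3;-0.13 0.474 0 0 0 -0.59 0.3;-0.13 0.474 0 0 0 -0.59 0.3;-0.13 0.474 0 0 0 -0.59 0.3;-0.13 0.474 0 0 0 -0.59 0.3;-0.13 0.474 0 0 0 -0.59 0.3;-0.13 0.474 0 0 0 -0.59 0.3;-0.13 0.474 0 0 0 -0.59 0.3",
)

```text
time: 15.25
ee_pos: [0.4985, -0.0886, 0.0927]
eef_rot: [-0.0, 0.864, 0.504, -0.0]
force: [0.5, 0.5, -0.4]
grip_width: 0.699
grasp_force: 0.0
```

```bash
python3 - <<'E'
from h import *
plan(.462,-.362,.10,2.11); 
E
```

```text
[-0.3198  0.1287 -0.0092] [-4.000e-04 -1.000e-04 -5.271e-01] rows 7.0 at [ 0.4985 -0.0886  0.0927] yaw 1.056 t 15.25
```

Request:
jog_arm(
  moves="-0.32 0.129 -0.009 0 0 -0.527 0.3;-0.32 0.129 -0.009 0 0 -0.527 0.3;-0.32 0.129 -0.009 0 0 -0.527 0.3;-0.32 0.129 -0.009 0 0 -0.527 0.3;-0.32 0.129 -0.009 0 0 -0.527 0.3;-0.32 0.129 -0.009 0 0 -0.527 0.3;-0.32 0.129 -0.009 0 0 -0.527 0.3;-0.32 0.129 -0.009 0 0 -0.527 0.3",
)

```text
time: 16.05
ee_pos: [0.461, -0.3621, 0.0995]
eef_rot: [-0.001, 0.495, 0.869, 0.0]
force: [0.2, 0.1, 0.3]
grip_width: 0.701
grasp_force: 0.0
```

Request:
jog_arm(
  moves="0 0 0 0 0 0 0.3",
)

```text
time: 16.15
ee_pos: [0.4613, -0.3607, 0.0995]
eef_rot: [-0.001, 0.496, 0.868, 0.0]
force: [-0.3, 0.4, 0.1]
grip_width: 0.698
grasp_force: 0.0
```

```bash
python3 - <<'E'
from h import *
snap('wrist','w6'); t=snap('top','t6'); plan(.462,-.362,.10,2.11)
i=cv2.imread('pics/w6.png')[60:310,90:420]; a=cv2.resize(i,None,fx=1.5,fy=1.5,interpolation=cv2.INTER_CUBIC)
b=np.zeros((375,300,3),np.uint8); b[:300]=cv2.resize(cv2.imread('pics/t6.png')[110:220,95:205],(300,300)); cv2.imwrite('pics/m6.png',np.hstack([a,b]))
E
```

```text
[-0.0022 -0.0008 -0.0001] [-0.0001 -0.0006 -0.0036] rows 0.0 at [ 0.4617 -0.3602  0.0999] yaw 2.103 t 16.25
```

View pics/m6.png

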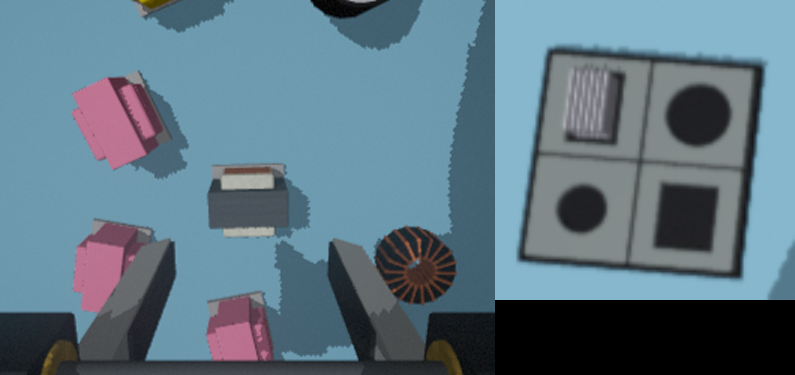

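Heat sink sits in its recess. Wrist crop: dark transformer core top (208..288, 193..228), square to the fingers; nearest pink base corner (150,232), choke left edge (376,262).

```bash
python3 - <<'E'
from h import *
s=manip.read_state();M=R(s['eef_rot'])
W=lambda u,v,z:w('w6',u/1.5+90,v/1.5+60,z)
for n,p in dict(c=(248,209,.042),l=(208,209,.042),r=(288,209,.042),pink=(150,232,0),pink2=(266,292,0),ch=(376,262,.02),chc=(416,266,.028)).items():
  q=W(*p); print(n,q,(M.T@(q-s['ee_pos'])).round(4))
a,b=W(209,228,.042),W(288,228,.042); print((M.T@(b-a)).round(4))
plan(*W(248,209,.042)[:2],-.0165,2.105)
E
```

```text
c [ 0.4621 -0.367   0.042 ] [-0.0062 -0.0031  0.0579]
l [ 0.4405 -0.3797  0.042 ] [-0.0061 -0.0281  0.0579]
r [ 0.4838 -0.3543  0.042 ] [-0.0062  0.0221  0.0579]
pink [ 0.4152 -0.4301  0.    ] [-0.0368 -0.0755  0.0999]
pink2 [ 0.5139 -0.4287  0.    ] [-0.0857  0.0103  0.0998]
ch [ 0.5626 -0.3611  0.02  ] [-0.0521  0.0866  0.0798]
chc [ 0.584  -0.3478  0.028 ] [-0.0515  0.1117  0.0718]
[-0.      0.0501 -0.    ]
[-0.0078 -0.0038  0.1455] [-0.0001 -0.0006 -0.0011] rows 2.3 at [ 0.4617 -0.3602  0.0999] yaw 2.103 t 16.25
```

Request:
jog_arm(
  moves="-0.006 -0.0035 0.05 0 0 0 0.3;-0.006 -0.0035 0.09 0 0 0 0.3;-0.006 -0.0035 0.12 0 0 0 0.3;-0.006 -0.0035 0.135 0 0 0 0.3;-0.006 -0.0035 0.147 0 0 0 0.3;-0.006 -0.0035 0.147 0 0 0 0.3;-0.006 -0.0035 0.147 0 0 0 0.3",
)

```text
time: 16.95
ee_pos: [0.4628, -0.3668, -0.0158]
eef_rot: [0.001, 0.496, 0.868, -0.0]
force: [-0.4, -1.1, 0.9]
grip_width: 0.701
grasp_force: 0.0
```

Request:
jog_arm(
  moves="0 0 0 0 0 0 0.3;0 0 0 0 0 0 1;0 0 0 0 0 0 1;0 0 0 0 0 0 1;0 0 0 0 0 0 1;0 0 0 0 0 0 1;0 0 0 0 0 0 1",
  force=35,
)

```text
time: 17.65
ee_pos: [0.4624, -0.3666, -0.0161]
eef_rot: [0.0, 0.496, 0.868, -0.0]
force: [-0.3, 1.5, 5.2]
grip_width: 0.533
grasp_force: 34.9
```

```bash
python3 - <<'E'
from h import *
plan(.46,-.365,.08,2.105);plan(.5,-.1,.08,1.8)
E
```

```text
[ 0.0031 -0.0015 -0.1201] [ 0.      0.0005 -0.0004] rows 1.9 at [ 0.4624 -0.3666 -0.0161] yaw 2.104 t 17.65
[ 0.2629  0.21   -0.1204] [1.000e-04 5.000e-04 1.521e-01] rows 5.7 at [ 0.4624 -0.3666 -0.0161] yaw 2.104 t 17.65
```

Request:
jog_arm(
  moves="0 0 -0.03 0 0 0 1;0 0 -0.08 0 0 0 1;0 0 -0.12 0 0 0 1;0 0 -0.12 0 0 0 1",
)

```text
time: 18.05
ee_pos: [0.465, -0.3691, 0.0838]
eef_rot: [0.005, 0.496, 0.868, -0.001]
force: [1.1, -0.9, -1.5]
grip_width: 0.53
grasp_force: 34.9
```

Request:
jog_arm(
  moves="0.263 0.21 0 0 0 0.152 1;0.263 0.21 0 0 0 0.152 1;0.263 0.21 0 0 0 0.152 1;0.263 0.21 0 0 0 0.152 1;0.263 0.21 0 0 0 0.152 1;0.263 0.21 0 0 0 0.152 1;0.263 0.21 0 0 0 0.152 1;0.263 0.21 0 0 0 0.152 1",
)

```text
time: 18.85
ee_pos: [0.4984, -0.099, 0.0773]
eef_rot: [-0.001, 0.621, 0.784, -0.001]
force: [-0.2, 0.1, -2.1]
grip_width: 0.531
grasp_force: 34.9
```

```bash
python3 - <<'E'
from h import *
plan(.513,.173,.08,1.488)
E
```

```text
[ 0.3268  0.0955 -0.0032] [-0.0015 -0.0004  0.1568] rows 5.4 at [ 0.4984 -0.099   0.0773] yaw 1.802 t 18.85
```

Request:
jog_arm(
  moves="0.327 0.095 -0.003 0 0 0.157 1;0.327 0.095 -0.003 0 0 0.157 1;0.327 0.095 -0.003 0 0 0.157 1;0.327 0.095 -0.003 0 0 0.157 1;0.327 0.095 -0.003 0 0 0.157 1;0.327 0.095 -0.003 0 0 0.157 1;0.327 0.095 -0.003 0 0 0.157 1;0.327 0.095 -0.003 0 0 0.157 1",
)

```text
time: 19.65
ee_pos: [0.5142, 0.1715, 0.0806]
eef_rot: [-0.0, 0.736, 0.677, -0.001]
force: [-0.6, -0.6, -1.7]
grip_width: 0.532
grasp_force: 34.9
```

```bash
python3 - <<'E'
from h import *
snap('wrist','w7'); plan(.513,.173,-.003,1.488)
i=cv2.imread('pics/w7.png'); cv2.imwrite('pics/w7b.png',cv2.resize(i[60:330,80:440],(800,600),interpolation=cv2.INTER_CUBIC))
E
```

```text
[ 0.0027 -0.0015  0.1046] [-0.0006  0.0006 -0.0016] rows 1.7 at [0.5141 0.1708 0.0807] yaw 1.485 t 19.7
```

View pics/w7b.png

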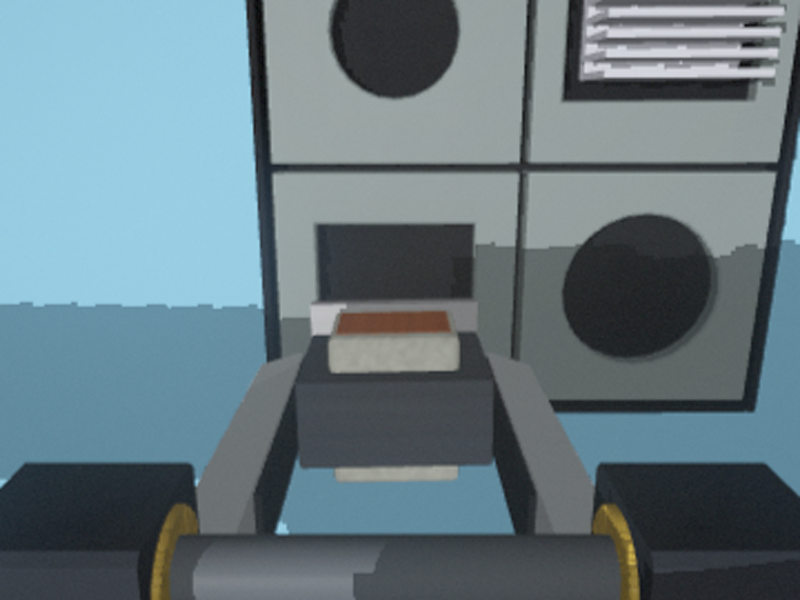

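The view shows the transformer square to its recess, whose far edge runs (318..473,224); held core top centre (396,421); choke recess centre (638,286), capacitor recess (395,35).

```bash
python3 - <<'E'
from h import *
s=manip.read_state();M=R(s['eef_rot'])
W=lambda u,v,z:w('w7',u*.45+80,v*.45+60,z)
a,b=W(318,224,.019),W(473,224,.019); q=(a+b)/2-M[:,0]*.029
h=W(396,421,.1388); print(a,b,'recess',q,'held',h,'err tool',(M.T@(q-h)/.8).round(4),'choke',W(638,286,.019),'cap',W(395,35,.019))
E
```

```text
[0.4848 0.2037 0.019 ] [0.5489 0.1982 0.019 ] recess [0.51436051 0.17205707 0.01903563] held [0.5142 0.1716 0.1388] err tool [0.0008 0.0003 0.1497] choke [0.6174 0.1655 0.019 ] cap [0.5229 0.2743 0.019 ]
```

Request:
jog_arm(
  moves="0 0 0.04 0 0 0 1;0 0 0.07 0 0 0 1;0 0 0.09 0 0 0 1;0 0 0.1 0 0 0 1;0 0 0.104 0 0 0 1;0 0 0.104 0 0 0 1;0 0 0.104 0 0 0 1",
)

```text
time: 20.4
ee_pos: [0.5154, 0.1722, -0.0006]
eef_rot: [0.001, 0.737, 0.676, 0.001]
force: [-0.8, -0.1, -1.6]
grip_width: 0.532
grasp_force: 34.9
```

Request:
jog_arm(
  moves="0 0 0.001 0 0 0 1;0 0 0.002 0 0 0 1;0 0 0.002 0 0 0 1;0 0 0.002 0 0 0 1",
)

```text
time: 20.8
ee_pos: [0.5143, 0.1726, -0.003]
eef_rot: [0.0, 0.736, 0.677, 0.0]
force: [1.2, 0.8, -2.7]
grip_width: 0.531
grasp_force: 34.9
```

Request:
jog_arm(
  moves="0 0 0.001 0 0 0 1;0 0 0.001 0 0 0 1;0 0 0.001 0 0 0 1",
)

```text
time: 21.1
ee_pos: [0.5141, 0.1725, -0.0041]
eef_rot: [-0.0, 0.736, 0.677, -0.0]
force: [-0.5, 0.8, -1.6]
grip_width: 0.53
grasp_force: 34.9
```

Request:
jog_arm(
  moves="0 0 0.001 0 0 0 1;0 0 0.001 0 0 0 1;0 0 0.001 0 0 0 1",
)

```text
time: 21.4
ee_pos: [0.5142, 0.1724, -0.0049]
eef_rot: [-0.0, 0.736, 0.677, -0.0]
force: [-0.2, 0.1, -2.2]
grip_width: 0.528
grasp_force: 34.9
```

Request:
jog_arm(
  moves="0 0 0.001 0 0 0 1;0 0 0.001 0 0 0 1;0 0 0.001 0 0 0 1",
)

```text
time: 21.7
ee_pos: [0.5143, 0.1725, -0.0051]
eef_rot: [0.0, 0.736, 0.677, 0.0]
force: [-2.2, -0.8, 4.3]
grip_width: 0.532
grasp_force: 34.9
```

Request:
jog_arm(
  moves="0 0 0.001 0 0 0 1;0 0 0.001 0 0 0 1;0 0 0.001 0 0 0 1",
)

```text
time: 22.0
ee_pos: [0.5143, 0.1725, -0.0051]
eef_rot: [0.0, 0.736, 0.677, -0.0]
force: [-4.4, -0.3, 9.7]
grip_width: 0.529
grasp_force: 34.9
```

Request:
jog_arm(
  moves="0 0 0.001 0 0 0 1;0 0 0.001 0 0 0 1;0 0 0.001 0 0 0 1",
)

```text
time: 22.3
ee_pos: [0.5144, 0.1725, -0.0051]
eef_rot: [-0.0, 0.736, 0.677, -0.0]
force: [-6.3, -2.1, 14.5]
grip_width: 0.53
grasp_force: 34.9
```

Request:
jog_arm(
  moves="0 0 -0.003 0 0 0 0.3;0 0 -0.003 0 0 0 0.3;0 0 -0.003 0 0 0 0.3;0 0 -0.03 0 0 0 0.3;0 0 -0.08 0 0 0 0.3;0 0 -0.12 0 0 0 0.25;0 0 -0.12 0 0 0 0.25",
)

```text
time: 23.0
ee_pos: [0.5189, 0.1733, 0.0939]
eef_rot: [0.003, 0.736, 0.677, 0.005]
force: [1.2, 0.5, 0.4]
grip_width: 0.749
grasp_force: 0.0
```

```bash
python3 - <<'E'
from h import *
plan(.587,-.347,.08,1.485)
E
```

```text
[-0.6409  0.1395  0.017 ] [ 0.0052 -0.0014  0.0006] rows 10.5 at [0.5189 0.1733 0.0939] yaw 1.486 t 23.0
```

Request:
jog_arm(
  moves="-0.35 0.075 0 0 0 0 0.25;-0.35 0.075 0 0 0 0 0.25;-0.35 0.075 0 0 0 0 0.25;-0.35 0.075 0 0 0 0 0.25;-0.35 0.075 0 0 0 0 0.25;-0.35 0.075 0 0 0 0 0.25;-0.35 0.075 0 0 0 0 0.25;-0.35 0.075 0 0 0 0 0.25",
)

```text
time: 23.8
ee_pos: [0.5494, -0.1118, 0.0873]
eef_rot: [-0.001, 0.737, 0.676, -0.0]
force: [-0.2, 0.3, -0.2]
grip_width: 0.748
grasp_force: 0.0
```

Request:
jog_arm(
  moves="-0.291 0.065 0.017 0 0 0 0.25;-0.291 0.065 0.017 0 0 0 0.25;-0.291 0.065 0.017 0 0 0 0.25;-0.291 0.065 0.017 0 0 0 0.25;-0.291 0.065 0.017 0 0 0 0.25;-0.291 0.065 0.017 0 0 0 0.25;-0.291 0.065 0.017 0 0 0 0.25;-0.291 0.065 0.017 0 0 0 0.25",
)

```text
time: 24.6
ee_pos: [0.5825, -0.3451, 0.0744]
eef_rot: [-0.001, 0.736, 0.677, 0.0]
force: [-0.3, -0.7, 0.2]
grip_width: 0.749
grasp_force: 0.0
```

```bash
python3 - <<'E'
from h import *
snap('wrist','w8'); t=snap('top','t8'); plan(.587,-.347,-.0205,1.485)
i=cv2.imread('pics/w8.png')[60:310,90:420]; a=cv2.resize(i,None,fx=1.5,fy=1.5,interpolation=cv2.INTER_CUBIC)
b=np.zeros((375,300,3),np.uint8); b[:300]=cv2.resize(cv2.imread('pics/t8.png')[110:220,95:205],(300,300)); cv2.imwrite('pics/m8.png',np.hstack([a,b]))
E
```

```text
[-0.0016  0.0056  0.1194] [-0.0003 -0.0004  0.0019] rows 1.9 at [ 0.5827 -0.3454  0.075 ] yaw 1.489 t 24.7
```

View pics/m8.png

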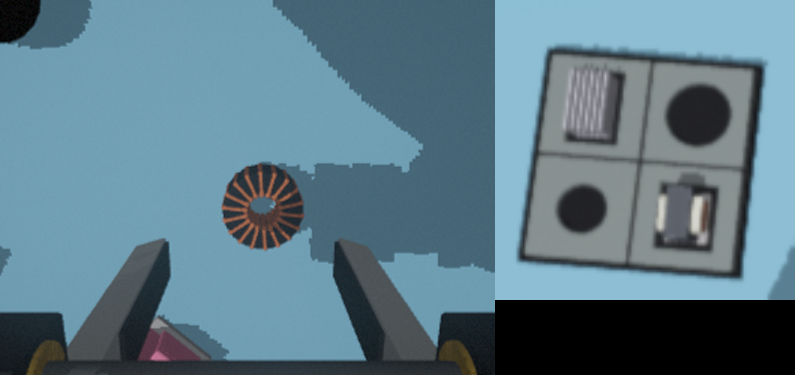

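The transformer sits in its recess. The choke's top centre in the wrist crop is about (263,205), clear space around it.

```bash
python3 - <<'E'
from h import *
q=w('w8',263/1.5+90,205/1.5+60,.027); print(q); plan(q[0],q[1],-.0205,1.485)
E
```

```text
[ 0.5892 -0.3462  0.027 ]
[-0.0004  0.0082  0.1194] [-0.0003 -0.0004  0.0019] rows 1.9 at [ 0.5827 -0.3454  0.075 ] yaw 1.489 t 24.7
```

Request:
jog_arm(
  moves="-0.001 0.008 0.04 0 0 0 0.25;-0.001 0.008 0.08 0 0 0 0.25;-0.001 0.008 0.1 0 0 0 0.25;-0.001 0.008 0.115 0 0 0 0.25;-0.001 0.008 0.12 0 0 0 0.25;-0.001 0.008 0.12 0 0 0 0.25;-0.001 0.008 0.12 0 0 0 0.25;-0.001 0.008 0.12 0 0 0 0.25",
)

```text
time: 25.5
ee_pos: [0.5899, -0.3502, -0.0191]
eef_rot: [0.001, 0.736, 0.676, 0.0]
force: [0.6, -0.1, 0.4]
grip_width: 0.753
grasp_force: 0.0
```

Request:
jog_arm(
  moves="0 0 0 0 0 0 0.25;0 0 0 0 0 0 0.25;0 0 0 0 0 0 1;0 0 0 0 0 0 1;0 0 0 0 0 0 1;0 0 0 0 0 0 1;0 0 0 0 0 0 1;0 0 0 0 0 0 1",
  force=30,
)

```text
time: 26.3
ee_pos: [0.5888, -0.3493, -0.0209]
eef_rot: [-0.0, 0.736, 0.677, 0.0]
force: [0.8, -1.2, -0.7]
grip_width: 0.521
grasp_force: 30.0
```

Request:
jog_arm(
  moves="0 0 -0.03 0 0 0 1;0 0 -0.08 0 0 0 1;0 0 -0.125 0 0 0 1;0 0 -0.125 0 0 0 1",
)

```text
time: 26.7
ee_pos: [0.593, -0.3525, 0.0863]
eef_rot: [0.006, 0.736, 0.677, 0.001]
force: [0.5, -0.6, -0.5]
grip_width: 0.524
grasp_force: 30.0
```

Request:
jog_arm(
  moves="0.35 -0.01 0 0 0 0 1;0.35 -0.01 0 0 0 0 1;0.35 -0.01 0 0 0 0 1;0.35 -0.01 0 0 0 0 1;0.35 -0.01 0 0 0 0 1;0.35 -0.01 0 0 0 0 1;0.35 -0.01 0 0 0 0 1;0.35 -0.01 0 0 0 0 1",
)

```text
time: 27.5
ee_pos: [0.6035, -0.0689, 0.0777]
eef_rot: [-0.001, 0.736, 0.677, -0.001]
force: [0.6, -0.1, -1.9]
grip_width: 0.521
grasp_force: 30.0
```

```bash
python3 - <<'E'
from h import *
plan(.6178,.1625,.08,1.488);print(manip.read_state()['grip_width'])
E
```

```text
[ 0.2898 -0.0061 -0.0029] [-0.0011  0.0002  0.    ] rows 4.6 at [ 0.6035 -0.0689  0.0777] yaw 1.488 t 27.5
0.5206458893952673
```

Request:
jog_arm(
  moves="0.29 -0.006 -0.003 0 0 0 1;0.29 -0.006 -0.003 0 0 0 1;0.29 -0.006 -0.003 0 0 0 1;0.29 -0.006 -0.003 0 0 0 1;0.29 -0.006 -0.003 0 0 0 1;0.29 -0.006 -0.003 0 0 0 1;0.29 -0.006 -0.003 0 0 0 1;0.29 -0.006 -0.003 0 0 0 1",
)

```text
time: 28.3
ee_pos: [0.6194, 0.1596, 0.0809]
eef_rot: [0.0, 0.737, 0.676, -0.001]
force: [0.6, 0.2, -2.0]
grip_width: 0.525
grasp_force: 30.0
```

Request:
jog_arm(
  moves="0 0 0 0 0 0 1;0 0 0 0 0 0 1;0 0 0 0 0 0 1",
)

```text
time: 28.6
ee_pos: [0.6195, 0.1609, 0.0816]
eef_rot: [0.0, 0.737, 0.676, -0.0]
force: [0.1, -0.4, -1.1]
grip_width: 0.522
grasp_force: 30.0
```

```bash
python3 - <<'E'
from h import *
plan(.6178,.1625,-.007,1.488)
E
```

```text
[ 0.0019 -0.0023  0.1108] [ 0.      0.     -0.0017] rows 1.8 at [0.6195 0.1609 0.0816] yaw 1.485 t 28.6
```

Request:
jog_arm(
  moves="0.002 -0.002 0.04 0 0 0 1;0.002 -0.002 0.07 0 0 0 1;0.002 -0.002 0.09 0 0 0 1;0.002 -0.002 0.105 0 0 0 1;0.002 -0.002 0.11 0 0 0 1;0.002 -0.002 0.11 0 0 0 1;0.002 -0.002 0.11 0 0 0 1;0.002 -0.002 0.11 0 0 0 1",
)

```text
time: 29.4
ee_pos: [0.6192, 0.1639, -0.005]
eef_rot: [0.001, 0.736, 0.677, 0.001]
force: [-0.4, 0.1, -2.3]
grip_width: 0.522
grasp_force: 30.0
```

Request:
jog_arm(
  moves="0 0 0.001 0 0 0 1;0 0 0.002 0 0 0 1;0 0 0.002 0 0 0 1;0 0 0.002 0 0 0 1",
)

```text
time: 29.8
ee_pos: [0.6178, 0.1637, -0.008]
eef_rot: [-0.0, 0.736, 0.677, -0.0]
force: [0.4, 0.1, -2.1]
grip_width: 0.523
grasp_force: 30.0
```

Request:
jog_arm(
  moves="0 0 0.001 0 0 0 1;0 0 0.0015 0 0 0 1;0 0 0.0015 0 0 0 1",
)

```text
time: 30.1
ee_pos: [0.6177, 0.1636, -0.0094]
eef_rot: [-0.0, 0.736, 0.677, -0.0]
force: [-0.8, -0.4, -1.3]
grip_width: 0.522
grasp_force: 30.0
```

Request:
jog_arm(
  moves="0 0 0.001 0 0 0 1;0 0 0.001 0 0 0 1;0 0 0.001 0 0 0 1",
)

```text
time: 30.4
ee_pos: [0.618, 0.1637, -0.0099]
eef_rot: [0.0, 0.736, 0.677, 0.0]
force: [-0.1, -1.7, -0.3]
grip_width: 0.52
grasp_force: 30.0
```

Request:
jog_arm(
  moves="0 0 0.001 0 0 0 1;0 0 0.001 0 0 0 1;0 0 0.001 0 0 0 1",
)

```text
time: 30.7
ee_pos: [0.618, 0.1637, -0.0099]
eef_rot: [0.0, 0.736, 0.677, 0.0]
force: [-2.5, -0.8, 5.3]
grip_width: 0.521
grasp_force: 30.0
```

Request:
jog_arm(
  moves="0 0 0.001 0 0 0 1;0 0 0.001 0 0 0 1;0 0 0.001 0 0 0 1",
)

```text
time: 31.0
ee_pos: [0.618, 0.1637, -0.01]
eef_rot: [0.0, 0.736, 0.677, -0.0]
force: [-4.8, -0.9, 9.3]
grip_width: 0.524
grasp_force: 30.0
```

Request:
jog_arm(
  moves="0 0 -0.002 0 0 0 0.3;0 0 -0.002 0 0 0 0.3;0 0 -0.002 0 0 0 0.3;0 0 -0.03 0 0 0 0.3;0 0 -0.08 0 0 0 0.3;0 0 -0.13 0 0 0 0.3;0 0 -0.13 0 0 0 0.3",
)

```text
time: 31.7
ee_pos: [0.6236, 0.1645, 0.0996]
eef_rot: [0.004, 0.736, 0.677, 0.006]
force: [-0.4, 0.1, 0.2]
grip_width: 0.702
grasp_force: 0.0
```

Request:
jog_arm(
  moves="-0.29 -0.013 0 0 0 0 0.3;-0.29 -0.013 0 0 0 0 0.3;-0.29 -0.013 0 0 0 0 0.3;-0.29 -0.013 0 0 0 0 0.3;-0.29 -0.013 0 0 0 0 0.3;-0.29 -0.013 0 0 0 0 0.3;-0.29 -0.013 0 0 0 0 0.3;-0.29 -0.013 0 0 0 0 0.3",
)

```text
time: 32.5
ee_pos: [0.5876, -0.0655, 0.0917]
eef_rot: [-0.001, 0.736, 0.677, -0.0]
force: [-0.3, -0.2, -1.2]
grip_width: 0.696
grasp_force: 0.0
```

Request:
jog_arm(
  moves="0 0 0 0 0 0 0.3;0 0 0 0 0 0 0.3",
)

```text
time: 32.7
ee_pos: [0.588, -0.0652, 0.0922]
eef_rot: [-0.0, 0.736, 0.677, 0.0]
force: [-0.5, 0.4, -0.7]
grip_width: 0.701
grasp_force: 0.0
```

```bash
python3 - <<'E'
from h import *
snap('wrist','w9'); t=snap('top','t9'); plan(.588,-.071,-.015,1.485)
i=cv2.imread('pics/w9.png')[60:310,90:420]; a=cv2.resize(i,None,fx=1.5,fy=1.5,interpolation=cv2.INTER_CUBIC)
b=np.zeros((375,300,3),np.uint8); b[:300]=cv2.resize(cv2.imread('pics/t9.png')[110:220,95:205],(300,300)); cv2.imwrite('pics/m9.png',np.hstack([a,b]))
E
```

```text
[-0.0067  0.0006  0.1342] [-0.     -0.      0.0014] rows 2.1 at [ 0.588  -0.0656  0.0923] yaw 1.488 t 32.8
```

View pics/m9.png

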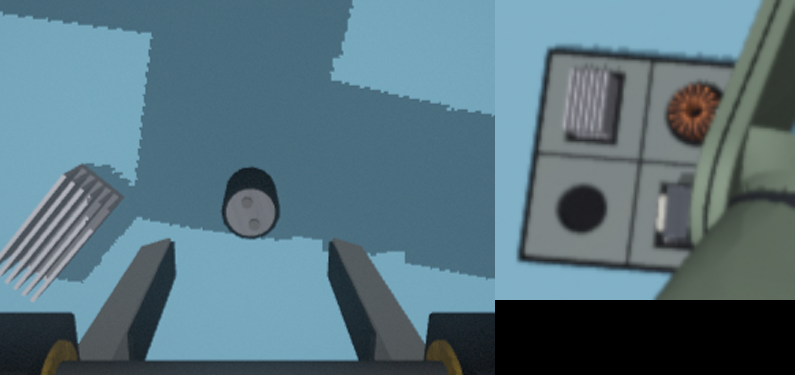

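The choke is in its recess; slim capacitor top centre in the wrist crop (250,211).

```bash
python3 - <<'E'
from h import *
q=w('w9',250/1.5+90,211/1.5+60,.05); print(q); plan(q[0],q[1],-.0155,1.485)
E
```

```text
[ 0.5867 -0.0679  0.05  ]
[-0.003  -0.0014  0.1348] [-0.     -0.      0.0014] rows 2.2 at [ 0.588  -0.0656  0.0923] yaw 1.488 t 32.8
```

Request:
jog_arm(
  moves="-0.003 -0.001 0.04 0 0 0 0.3;-0.003 -0.001 0.08 0 0 0 0.3;-0.003 -0.001 0.11 0 0 0 0.3;-0.003 -0.001 0.128 0 0 0 0.3;-0.003 -0.001 0.135 0 0 0 0.3;-0.003 -0.001 0.135 0 0 0 0.3;-0.003 -0.001 0.135 0 0 0 0.3;-0.003 -0.001 0.135 0 0 0 0.3",
)

```text
time: 33.6
ee_pos: [0.5884, -0.0693, -0.014]
eef_rot: [0.001, 0.736, 0.677, 0.001]
force: [0.1, 0.3, 0.9]
grip_width: 0.698
grasp_force: 0.0
```

Request:
jog_arm(
  moves="0 0 0 0 0 0 0.3;0 0 0 0 0 0 0.3;0 0 0 0 0 0 1;0 0 0 0 0 0 1;0 0 0 0 0 0 1;0 0 0 0 0 0 1;0 0 0 0 0 0 1;0 0 0 0 0 0 1",
  force=25,
)

```text
time: 34.4
ee_pos: [0.5869, -0.0689, -0.0157]
eef_rot: [-0.0, 0.736, 0.677, -0.0]
force: [-0.3, -0.5, 0.7]
grip_width: 0.369
grasp_force: 25.0
```

Request:
jog_arm(
  moves="0 0 0 0 0 0 1;0 0 0 0 0 0 1",
)

```text
time: 34.6
ee_pos: [0.5869, -0.0689, -0.0157]
eef_rot: [-0.0, 0.736, 0.677, -0.0]
force: [1.0, -0.6, -0.0]
grip_width: 0.367
grasp_force: 25.0
```

Request:
jog_arm(
  moves="0 0 -0.03 0 0 0 1;0 0 -0.08 0 0 0 1;0 0 -0.125 0 0 0 1;0 0 -0.125 0 0 0 1",
)

```text
time: 35.0
ee_pos: [0.5919, -0.0702, 0.0908]
eef_rot: [0.005, 0.736, 0.677, 0.003]
force: [1.2, -0.2, 0.2]
grip_width: 0.366
grasp_force: 25.0
```

```bash
python3 - <<'E'
from h import *
plan(.522,.2755,.08,1.488)
E
```

```text
[ 0.4232 -0.1238  0.0112] [ 0.006   0.0011 -0.0009] rows 7.1 at [ 0.5919 -0.0702  0.0908] yaw 1.486 t 35.0
```

Request:
jog_arm(
  moves="0.423 -0.118 0.005 0 0 0 1;0.423 -0.118 0.005 0 0 0 1;0.423 -0.118 0.005 0 0 0 1;0.423 -0.118 0.005 0 0 0 1;0.423 -0.118 0.005 0 0 0 1;0.423 -0.118 0.005 0 0 0 1;0.423 -0.118 0.005 0 0 0 1;0.423 -0.118 0.005 0 0 0 1",
)

```text
time: 35.8
ee_pos: [0.5186, 0.2816, 0.0792]
eef_rot: [-0.001, 0.734, 0.679, -0.0]
force: [-1.0, -1.0, -1.0]
grip_width: 0.368
grasp_force: 25.0
```

Request:
jog_arm(
  moves="0 0 0 0 0 0 1;0 0 0 0 0 0 1;0 0 0 0 0 0 1",
)

```text
time: 36.1
ee_pos: [0.5217, 0.2746, 0.08]
eef_rot: [-0.0, 0.737, 0.676, -0.0]
force: [-0.7, -0.3, -0.8]
grip_width: 0.369
grasp_force: 25.0
```

```bash
python3 - <<'E'
from h import *
plan(.522,.2755,-.002,1.488)
E
```

```text
[0.0013 0.0004 0.1025] [-0.0003  0.0003 -0.002 ] rows 1.6 at [0.5217 0.2746 0.08  ] yaw 1.484 t 36.1
```

Request:
jog_arm(
  moves="0.001 0 0.04 0 0 0 1;0.001 0 0.07 0 0 0 1;0.001 0 0.09 0 0 0 1;0.001 0 0.098 0 0 0 1;0.001 0 0.102 0 0 0 1;0.001 0 0.102 0 0 0 1;0.001 0 0.102 0 0 0 1;0.001 0 0.102 0 0 0 1",
)

```text
time: 36.9
ee_pos: [0.5225, 0.2775, -0.0]
eef_rot: [0.0, 0.736, 0.677, 0.001]
force: [0.5, -0.6, -0.4]
grip_width: 0.367
grasp_force: 25.0
```

Request:
jog_arm(
  moves="0 0 0.001 0 0 0 1;0 0 0.002 0 0 0 1;0 0 0.002 0 0 0 1;0 0 0.002 0 0 0 1",
)

```text
time: 37.3
ee_pos: [0.5214, 0.2771, -0.0029]
eef_rot: [-0.0, 0.736, 0.677, -0.0]
force: [1.0, -0.7, -1.3]
grip_width: 0.369
grasp_force: 25.0
```

Request:
jog_arm(
  moves="0 0 0.001 0 0 0 1;0 0 0.001 0 0 0 1;0 0 0.001 0 0 0 1",
)

```text
time: 37.6
ee_pos: [0.5214, 0.277, -0.0037]
eef_rot: [-0.0, 0.736, 0.677, -0.0]
force: [-0.2, -0.1, -0.5]
grip_width: 0.368
grasp_force: 25.0
```

Request:
jog_arm(
  moves="0 0 0.001 0 0 0 1;0 0 0.001 0 0 0 1;0 0 0.001 0 0 0 1",
)

```text
time: 37.9
ee_pos: [0.5215, 0.277, -0.0044]
eef_rot: [-0.0, 0.736, 0.677, -0.0]
force: [0.8, -0.2, -0.4]
grip_width: 0.37
grasp_force: 25.0
```

Request:
jog_arm(
  moves="0 0 0.001 0 0 0 1;0 0 0.001 0 0 0 1;0 0 0.001 0 0 0 1",
)

```text
time: 38.2
ee_pos: [0.5216, 0.2771, -0.0047]
eef_rot: [0.0, 0.736, 0.677, 0.0]
force: [-1.4, -1.4, 4.0]
grip_width: 0.368
grasp_force: 25.0
```

Request:
jog_arm(
  moves="0 0 0.001 0 0 0 1;0 0 0.001 0 0 0 1;0 0 0.001 0 0 0 1",
)

```text
time: 38.5
ee_pos: [0.5216, 0.2771, -0.0047]
eef_rot: [0.0, 0.736, 0.677, 0.0]
force: [-3.5, -1.7, 8.6]
grip_width: 0.369
grasp_force: 25.0
```

Request:
jog_arm(
  moves="0 0 0.001 0 0 0 1;0 0 0.001 0 0 0 1;0 0 0.001 0 0 0 1",
)

```text
time: 38.8
ee_pos: [0.5216, 0.2771, -0.0048]
eef_rot: [0.0, 0.736, 0.677, -0.0]
force: [-5.2, -1.4, 13.1]
grip_width: 0.371
grasp_force: 25.0
```

Request:
jog_arm(
  moves="0 0 -0.003 0 0 0 0.4;0 0 -0.003 0 0 0 0.4;0 0 -0.003 0 0 0 0.4;0 0 -0.03 0 0 0 0.4;0 0 -0.08 0 0 0 0.4;0 0 -0.13 0 0 0 0.4;0 0 -0.18 0 0 0 0.4;0 0 -0.18 0 0 0 0.4",
)

```text
time: 39.6
ee_pos: [0.5265, 0.2789, 0.1442]
eef_rot: [0.003, 0.736, 0.677, 0.006]
force: [1.1, 0.0, 0.7]
grip_width: 0.598
grasp_force: 0.0
```

Request:
jog_arm(
  moves="-0.35 0 0 0 0 0 0.4;-0.35 0 0 0 0 0 0.4;-0.35 0 0 0 0 0 0.4;-0.35 0 0 0 0 0 0.4;-0.35 0 0 0 0 0 0.4;-0.35 0 0 0 0 0 0.4;-0.35 0 0 0 0 0 0.4;-0.35 0 0 0 0 0 0.4",
)

```text
time: 40.4
ee_pos: [0.4973, -0.0021, 0.1362]
eef_rot: [-0.001, 0.737, 0.676, -0.0]
force: [-0.4, 0.2, 0.2]
grip_width: 0.603
grasp_force: 0.0
```

```bash
python3 - <<'E'
from h import *
snap('top','t10'); a=cv2.imread('pics/top0.png').astype(int);b=cv2.imread('pics/t10.png').astype(int)
d=(abs(a-b).max(2)>40).astype(np.uint8); n,l,st,ce=cv2.connectedComponentsWithStats(d[120:220,90:210])
for k in range(1,n):
    if st[k,4]>15:
        u,v=ce[k]+[90,120]; print(st[k],[round(x,1) for x in (u,v)],w('top0',u,v,.03))
# bright top disc of slim can near its recess
q=b[175:200,112:140].mean(2); v,u=np.nonzero(q>75); 
for r in q[::2,::2]: print(*[f'{int(x):3d}' for x in r])
E
```

```text
[  50    0   70  100 4016] [np.float64(182.7), np.float64(163.7)] [0.58   0.1247 0.03  ]
[ 30  15  21  28 448] [np.float64(130.3), np.float64(148.6)] [0.6218 0.2674 0.03  ]
[ 35  49  16  36 148] [np.float64(131.2), np.float64(186.9)] [0.5172 0.26   0.03  ]
[33 53  9  4 26] [np.float64(127.2), np.float64(174.7)] [0.5502 0.2722 0.03  ]
[ 27  55  41  45 586] [np.float64(137.1), np.float64(209.2)] [0.4577 0.2414 0.03  ]
[ 24  59  12  12 108] [np.float64(119.9), np.float64(184.3)] [0.5242 0.2903 0.03  ]
[ 72  61  12  19 145] [np.float64(168.9), np.float64(189.8)] [0.5094 0.1594 0.03  ]
128 128 128 128 128 107  81  80  81  81 113 119 114  54
128 128 126 124 113  84  68  58  57  74 117 120  97  83
128 125 105 153 161 137  46  19  19  84 119 118  59 110
127 120 180 184 184 179 124  18  27 112 119 114  50 118
125 148 164 177 177 151 170  42  51 120 119  82  83 119
123 168 158 173 186 177 178  39 102 119 118  58 110 119
127 111 184 186 186 186 133  31 112 119 114  49 118 118
128 116 130 163 160 133  40  51 118 119  82  84 119 118
128 128 120  97  42  24  19  98 119 118  58 110 120 119
128 128 128 126  85  32  34 113 119 114  49 117 119 115
128 128 128 128 126 113  94 118 119  81  83 119 119 105
127 128 128 128 128 127 115 119 118  58 110 119 119  91
128 128 128 128 128 126 118 119 114  48 117 119 115  66
```

```bash
python3 - <<'E'
from h import *
p=w('t10',119.6,184.4,.061); print(p); s=manip.read_state(); print(s['time'])
if np.hypot(p[0]-.522,p[1]-.276)<.008: print(job.close_job())
E
```

```text
[0.5194 0.2787 0.061 ]
40.45
the job is handed in; nothing more can be done
None
```

The short heat sink, transformer, ring choke and slim capacitor are each set down in their own recess, with floor contact felt before each release, and the job was handed in at 40.5 s. I saw the first three seated in the camera view and confirmed the capacitor by measurement only. The longer heat sink and wider capacitor were not handled.

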